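# Run a fingertip along a row of vials and seat their caps

### The job

The caps of the five vials in the rack stand a little proud: with the fingers closed, follow the row with the fingertips from the end with the round knob to the other end, gently pressing each cap fully home in turn. Once the first cap is down, stay close over the row (fingertips within about 3 cm of the caps) until the last is down. Nothing is gripped or lifted: do not pull caps up, lift, tip or shove the rack, or disturb the cup, label roll and small bottle beside it.

Things in the scene. Friction and masses are not known exactly. Their poses are not given: they have to be found in the camera images.
- rack: Loose aluminium vial rack, 164 x 50 mm, 38 mm to its top plate, about 0.8 kg, standing on the worktop with five amber vials in one straight row. Origin on its underside, below the middle vial; z up, x along the row and away from the knob. Vials at x = -52, -26, 0, 26, 52 mm, y = 0 (26 mm apart). A round black knob (22 mm across, top 60 mm high) stands on the end plate at x = -85 mm; the plates end at x = -96 and +68 mm.
- cap1_top (a point): Centre of the top of the first (nearest the knob) vial's white push-on cap, 17 mm across, 10 mm high with a bevelled edge. About 73 mm above the worktop at the start, 68 mm when fully home.
- cap1 (a joint): How far the first (nearest the knob) cap is pressed down, in m: about 0 (within 1 mm) at the start, 0.005 fully home on a hard stop, negative if pulled up (at most -0.004). It slides straight down against about 3 N of friction and stays where it is left.
- cap2_top (a point): Centre of the top of the second vial's white push-on cap, 17 mm across, 10 mm high with a bevelled edge. About 73 mm above the worktop at the start, 68 mm when fully home.
- cap2 (a joint): How far the second cap is pressed down, in m: about 0 (within 1 mm) at the start, 0.005 fully home on a hard stop, negative if pulled up (at most -0.004). It slides straight down against about 3 N of friction and stays where it is left.
- cap3_top (a point): Centre of the top of the third (middle) vial's white push-on cap, 17 mm across, 10 mm high with a bevelled edge. About 73 mm above the worktop at the start, 68 mm when fully home.
- cap3 (a joint): How far the third (middle) cap is pressed down, in m: about 0 (within 1 mm) at the start, 0.005 fully home on a hard stop, negative if pulled up (at most -0.004). It slides straight down against about 3 N of friction and stays where it is left.
- cap4_top (a point): Centre of the top of the fourth vial's white push-on cap, 17 mm across, 10 mm high with a bevelled edge. About 73 mm above the worktop at the start, 68 mm when fully home.
- cap4 (a joint): How far the fourth cap is pressed down, in m: about 0 (within 1 mm) at the start, 0.005 fully home on a hard stop, negative if pulled up (at most -0.004). It slides straight down against about 3 N of friction and stays where it is left.
- cap5_top (a point): Centre of the top of the fifth (farthest from the knob) vial's white push-on cap, 17 mm across, 10 mm high with a bevelled edge. About 73 mm above the worktop at the start, 68 mm when fully home.
- cap5 (a joint): How far the fifth (farthest from the knob) cap is pressed down, in m: about 0 (within 1 mm) at the start, 0.005 fully home on a hard stop, negative if pulled up (at most -0.004). It slides straight down against about 3 N of friction and stays where it is left.
- cup: Bystander: loose specimen cup with screw lid, 53 mm across, 59 mm high, beside the rack; origin at its underside.
- roll: Bystander: loose flat-lying label roll, 56 mm across, 26 mm high, beside the rack; origin at its underside.
- small_bottle: Bystander: loose small brown bottle, 36 mm across, 75 mm high, on the other side of the rack from the cup; origin at its underside.

How it is judged:
On the way, in this order (a step that is already met when the one before it is completed fails the run):
1. the first (nearest the knob) cap is home (value of joint cap1 above 0.0035 m), for 0.1 s.
2. the second cap is home (value of joint cap2 above 0.0035 m), for 0.1 s.
3. the third (middle) cap is home (value of joint cap3 above 0.0035 m), for 0.1 s.
4. the fourth cap is home (value of joint cap4 above 0.0035 m), for 0.1 s.
5. the fifth (farthest from the knob) cap is home (value of joint cap5 above 0.0035 m), for 0.1 s.
At the end, for the whole second after the job is handed in: All five caps are within 1.5 mm of fully home; the rack stands level and still on the worktop (value of joint each of cap1, cap2, cap3, cap4, cap5 above 0.0035 m and height (world z) of rack below 0.005 m and angle between rack's own z axis and vertical below 0.05 rad and linear speed of rack below 0.02 m/s); the robot touches nothing.
It fails at once if between the first and the last cap, the fingertips rise over 3.5 cm above the caps or stray over 4 cm from the row (value of joint cap1 above 0.0035 m and not (value of joint cap5 above 0.0035 m) and (z of the grasp point in the frame of rack above 0.127 m or y of the grasp point in the frame of rack above 0.04 m or y of the grasp point in the frame of rack below -0.04 m or x of the grasp point in the frame of rack above 0.095 m or x of the grasp point in the frame of rack below -0.095 m)).
It fails at once if a cap is pulled up by more than 2.5 mm (value of joint any of cap1, cap2, cap3, cap4, cap5 below -0.0025 m).
It fails at once if the fingers press or push the rack or its caps with more than 40 N (contact force between the fingers and rack above 40 N).
It fails at once if the rack is lifted 10 mm, tipped 0.15 rad or shoved 30 mm (height (world z) of rack above 0.01 m or angle between rack's own z axis and vertical above 0.15 rad or distance of rack from where it was at the start of the episode above 0.03 m).
It fails at once if the cup, roll or small bottle is moved more than 20 mm or tipped (distance of any of cup, roll, small_bottle from where it was at the start of the episode above 0.02 m or angle between any of cup, roll, small_bottle's own z axis and vertical above 0.2 rad).
It also fails if it takes over 45 s, if anything falls off the work surface, if the arm or the gripper's body presses on something with over 40 N, if the wrist force passes 120 N, or if a joint passes its speed limit or range.

### The arm

A 6-joint arm with a two-finger parallel gripper is mounted at the origin on a cart in front of the work surface, level with it; the furniture and walls round the work are solid. World frame = base frame: x ahead of the robot, y to its left, z up, the work surface at z = 0. Lengths are in m, angles in rad, forces in N, time in s.
With the tool pointing down it reaches from about 0.3 to 0.775 m from the base axis. Payload 14.6 kg.
Tool frame: the origin (TCP) lies on the centre line of the jaws, within the pads' length; the fingertips stand 19 mm ahead of it and the grasp point (between the pads) is the TCP; y points along the fingers, x is the direction in which the jaws open and shut, and the axes are right-handed (so a half turn about y gives the same grasp; the last joint's range is limited). The gripper opens to 94 mm and grips with 3 to 60 N. Pads are 16 mm wide; open, the fingers measure 119 mm over their backs; the gripper's body (75 mm by 177 mm) begins 78 mm behind the grasp point.
Start: joints at [-1.207, 0.3, 1.521, -0, 1.321, -0.067], TCP at [0.23, -0.5, 0.224] pointing down, gripper open.
Joint ranges: [-3.03, 3.03], [-0.79, 2.21], [0.23, 2.52], [-1.04, 4.18], [0, 3.07], [-2.55, 2.55]. Speed limits (rad/s): [2.22, 2.22, 2.57, 3.14, 3.14, 3.14].

### API

Orientations are given as [roll, pitch, yaw] about the fixed x, y, z axes, in that order (R = Rz(yaw) Ry(pitch) Rx(roll)).
In Python, from station import ctrl, optics gives the robot as it stands.
- The arm moves only by the tool jog_arm, never from a script. Its argument "targets" is a list of rows, each a list of 3 entries, a list of its own where there are three numbers: the finger opening in cm, from 0 to 9.4, then the shift along the tool's x, y, z in cm, then the turn about the tool's y in rad. A call has 1 to 10 rows; each row is the pose to reach, as a shift and turn from the pose commanded when the call began, along the tool's axes at that moment; what a row does not reach only later rows make up. A row lasts 1/10 s, in which the tool goes at most 50 mm and 8.59 degrees, less where a joint would pass 70% of its speed; a pose out of reach is approached as far as the arm can. A call with a gripper value outside its range is refused whole. The fingers move at their own pace and stop on an object; "grip_force" is the grip in N (left out, the last holds). Time passes only in rows, so rows that repeat a pose let the fingers close. It gives the time, the measured TCP pose, the force and the opening at its end, in the units of the state.
- ctrl.get_obs(): the state, without advancing time (a new reading comes with each control period).
- optics.camera(name): name is "side" or "top" or "wrist"; returns a dict with "img" (480x640x3 uint8, red, green, blue), "range_z" (480x640 float32, m along the optical axis (not along the pixel's ray), 0 where there is no reading), "camera_matrix" (3x3 intrinsics, pixels), "world_to_cam" (4x4, takes a point from world to camera coordinates); the wrist camera has in their place "mount" (4x4, takes a point from camera to tool coordinates, whose origin is the TCP and whose axes are the tool frame's). Camera axes: x right, y up, looking along -z (the intrinsics and any distortion apply to the point x, -y, -z); pixel columns grow to the right and rows downward; lengths in m; the calibration is good to about 2 mm. The wrist camera is an equidistant fisheye: a pixel r from the principal point sees the ray r / f radians off the axis. A picture is of the moment at which its call begins: read the wrist's pose just before it.
- ctrl.hand_in(): hands the job in, once; it reports no verdict.
The state is a dict: "time_s": time; "qpos": joint angles; "joint_vel": joint speeds; "tau": joint torques, N m; "ee_pos": TCP position; "eef_rot": TCP orientation; "force": force on the tool from outside, world axes, zero at the start; "moment": the same for the moment, N m; "grip_width": finger opening in m.
Only numpy, scipy, OpenCV 4.12 (cv2) and the standard library are available. Lean on these libraries where they do the work, as an engineer would, in place of code of your own. Each camera call takes 0.05 s, during which the arm holds its last target. There are 200 camera calls.

## Working session

There is one attempt and no reset: what is moved stays moved. The work goes in short steps, Python scripts to look and compute and a tool call to move; the robot and the scene stay as the last step left them, time stands still between calls to the robot, and variables do not carry over. Pictures are saved under pics/ and viewed, about 8 in all and at most 12, crops included, and the job is handed in when it is done.

Besides the shell and the picture viewer there is one more tool, called after "Request:" as name(argument=value, ...), one argument or row to a line, values as JSON. jog_arm: Moves the arm, as the interface text tells. Its arguments: {"type":"object","properties":{"targets":{"type":"array","items":{"type":"array"}},"grip_force":{"type":"number"}},"required":["targets"]}

```bash
mkdir -p pics
python3 - <<'E'
from station import ctrl, optics
import cv2,numpy as np
print(ctrl.get_obs())
for n in ("top","side"):
    c=optics.camera(n); cv2.imwrite(f"pics/{n}0.png",c["img"][:,:,::-1]); np.savez(f"{n}0.npz",**c)
    print(n,[k for k in c],c["camera_matrix"],c["world_to_cam"])
E
```

```text
{'time_s': 0.0, 'qpos': array([-1.20659836e+00,  3.00516515e-01,  1.52158280e+00, -2.28697321e-05,
        1.32068707e+00, -6.65955613e-02]), 'joint_vel': array([ 0.00036344, -0.00056646,  0.00017378,  0.00076454, -0.00072273,
       -0.0014527 ]), 'tau': array([-6.27059180e-04, -5.31805551e+01, -3.52735162e+01,  7.08354707e-02,
        2.44275777e-02, -1.38765149e-04]), 'ee_pos': array([ 0.22958477, -0.49952789,  0.22386067]), 'eef_rot': array([-1.57073899e+00,  1.19256420e-03, -1.13999709e+00]), 'force': array([ 0.52173587, -1.09950601,  0.60943918]), 'moment': array([-0.03978567, -0.02199624,  0.01242948]), 'grip_width': 0.09395934952639895}
top ['img', 'range_z', 'camera_matrix', 'world_to_cam'] [[481.1230262    0.         321.80843165]
 [  0.         481.1230262  242.68411777]
 [  0.           0.           1.        ]] [[ 0.00568267 -0.99978883 -0.01974833  0.29331503]
 [ 0.99417148  0.00352235  0.10775282 -0.51426138]
 [-0.10766051 -0.02024555  0.99398156 -0.87570692]
 [ 0.          0.          0.          1.        ]]
side ['img', 'range_z', 'camera_matrix', 'world_to_cam'] [[550.76727331   0.         317.25233007]
 [  0.         550.76727331 238.82849639]
 [  0.           0.           1.        ]] [[ 0.99305652 -0.1176143   0.00236951 -0.47960328]
 [ 0.06596569  0.57342174  0.81660029 -0.24442586]
 [-0.0974026  -0.81077394  0.57719871 -0.6314055 ]
 [ 0.          0.          0.          1.        ]]
```

View pics/top0.png

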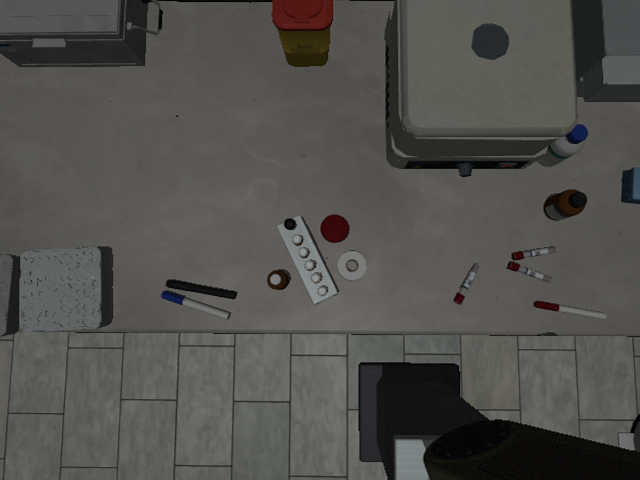

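View pics/side0.png

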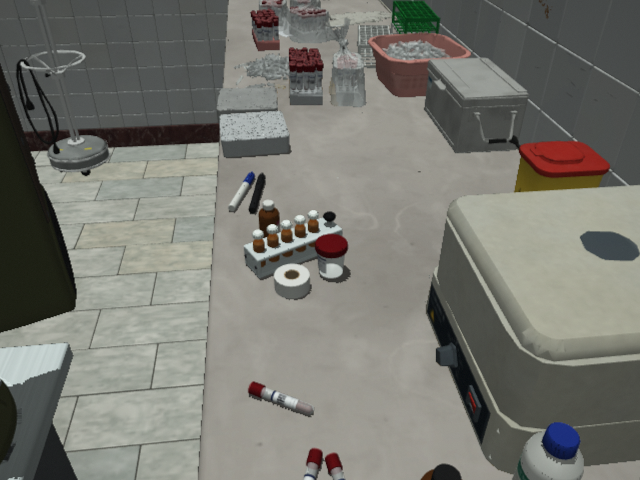

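Top view: knob at (290,223), caps running (297,240) to (322,291), cup (335,228), roll (352,265), bottle (278,279). The row is nearly aligned with tool z already.

```bash
cat > h.py <<'E'
import numpy as np
def cast(c,uv,z):
    K,T=c["camera_matrix"],c["world_to_cam"]; R,t=T[:3,:3],T[:3,3]
    o=-R.T@t; d=np.linalg.inv(K)@[*uv,1]; d=R.T@(d*[1,-1,-1]); return o+d*(z-o[2])/d[2]
E
python3 - <<'E'
import numpy as np,cv2
from h import *
from station import ctrl
from scipy.spatial.transform import Rotation as Ro
c=np.load("top0.npz"); img=c["img"]; s=np.load("side0.npz")
g=img.min(2).copy()
g=cv2.resize(g,None,fx=4,fy=4,interpolation=cv2.INTER_CUBIC)
crop=g[205*4:310*4,265*4:345*4]
cv2.imwrite("pics/crop0.png",crop)
im=cv2.resize(s["img"][195:300,230:360],None,fx=6,fy=6,interpolation=cv2.INTER_CUBIC); cv2.imwrite("pics/crops.png",im[:,:,::-1])
hc=cv2.HoughCircles(crop,cv2.HOUGH_GRADIENT,1,30,param1=80,param2=12,minRadius=16,maxRadius=26)
print(crop.shape,hc)
E
```

```text
(420, 320) [[[ 40.5 297.5  22. ]
  [129.5 137.5  16.6]
  [178.5 240.5  22.1]
  [228.5 344.5  20.8]
  [ 97.5  75.5  23.2]
  [209.5 288.5  21. ]
  [157.5 187.5  19.9]
  [262.5 340.5  21. ]
  [138.5  63.5  18.5]]]
```

View pics/crop0.png

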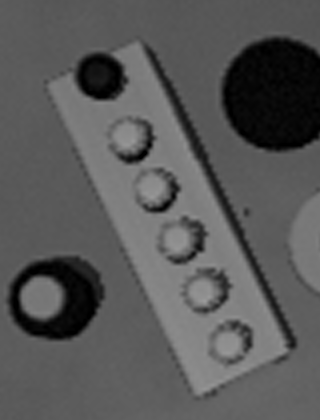

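Crop: caps at about (130,138), (155,189), (181,241), (205,291), (230,343), knob (100,76), matching Hough.

```bash
cat >> h.py <<'E'
from scipy.spatial.transform import Rotation as Ro
def rel(o,P):  # shift (cm) of TCP to P in tool axes
    return 100*Ro.from_euler("xyz",o["eef_rot"]).inv().apply(np.asarray(P)-o["ee_pos"])
E
python3 - <<'E'
from h import *
from station import ctrl
c=np.load("top0.npz")
H=np.array([[129.8,138],[156,188.5],[180,240.5],[206,290],[229.5,343.5]])
uv=(H+.5)/4-.5+[265,205]
P=np.array([cast(c,u,.073) for u in uv]); k=cast(c,(np.array([100,76])+.5)/4-.5+[265,205],.06)
i=np.arange(5)-2; f=np.polyfit(i,P[:,:2],1); d=f[0]
print(P.round(4),k.round(4)); print("pitch",np.hypot(*d),"dir",np.degrees(np.arctan2(-d[1],-d[0])),"want yaw",np.arctan2(-d[1],-d[0])-np.pi/2)
F=f[1]+np.outer(i,d); np.save("caps.npy",F); print(F.round(4))
print("depth z:",[ (lambda u:(np.linalg.inv(c['world_to_cam'])@[*(np.linalg.inv(c['camera_matrix'])@[*u,1]*[1,-1,-1]*c['range_z'][int(round(u[1])),int(round(u[0]))]),1])[:3].round(4))(u) for u in uv])
o=ctrl.get_obs()
print(rel(o,[*F[0],.073+.019+.05]).round(2), [rel(o,[*x,.142]).round(2) for x in F])
E
```

```text
[[0.5146 0.3394 0.073 ]
 [0.4919 0.3273 0.073 ]
 [0.4686 0.3164 0.073 ]
 [0.4465 0.3046 0.073 ]
 [0.4229 0.294  0.073 ]] [0.5447 0.3543 0.06  ]
pitch 0.025532350911142317 dir 26.383559414333714 want yaw -1.1103163466192265
[[0.5146 0.339 ]
 [0.4918 0.3277]
 [0.4689 0.3163]
 [0.446  0.305 ]
 [0.4231 0.2936]]
depth z: [array([0.5145, 0.3393, 0.0738]), array([0.492 , 0.3275, 0.0709]), array([0.4685, 0.3163, 0.0747]), array([0.4465, 0.3046, 0.0741]), array([0.4229, 0.294 , 0.0726])]
[-64.29   8.26  60.92] [array([-64.29,   8.26,  60.92]), array([-64.21,   8.26,  58.36]), array([-64.13,   8.26,  55.81]), array([-64.06,   8.26,  53.26]), array([-63.98,   8.26,  50.71])]
```

Request:
jog_arm(
  targets=[
    [0,[-64.3,0,60.9],-0.03],
    [0,[-64.3,0,60.9],-0.03],
    [0,[-64.3,0,60.9],-0.03],
    [0,[-64.3,0,60.9],-0.03],
    [0,[-64.3,0,60.9],-0.03],
    [0,[-64.3,0,60.9],-0.03],
    [0,[-64.3,0,60.9],-0.03],
    [0,[-64.3,0,60.9],-0.03],
    [0,[-64.3,0,60.9],-0.03],
    [0,[-64.3,0,60.9],-0.03],
  ],
  grip_force=10,
)

```text
time_s: 1.1
ee_pos: [0.3905, -0.0242, 0.2245]
eef_rot: [-1.57, -0.0, -1.11]
force: [1.3, -1.2, 1.1]
grip_width: 0.0174
```

```bash
cat > r.py <<'E'
from h import *
from station import ctrl
o=ctrl.get_obs(); F=np.load("caps.npy")
print(o["time_s"],o["ee_pos"].round(4),o["eef_rot"].round(4),o["force"].round(2),o["grip_width"],o["qpos"].round(2))
for x in F: print(rel(o,[*x,.142]).round(2))
E
python3 r.py
```

```text
1.1 [ 0.3905 -0.0242  0.2245] [-1.5705e+00 -2.0000e-04 -1.1101e+00] [ 1.25 -1.25  1.08] 0.01744885410362223 [-0.16 -0.06  1.93 -0.    1.28  0.95]
[-27.02   8.26  27.26]
[-27.02   8.26  24.71]
[-27.02   8.25  22.16]
[-27.02   8.25  19.6 ]
[-27.02   8.25  17.05]
```

Request:
jog_arm(
  targets=[
    [0,[-27,0,27.3],0],
    [0,[-27,0,27.3],0],
    [0,[-27,0,27.3],0],
    [0,[-27,0,27.3],0],
    [0,[-27,0,27.3],0],
    [0,[-27,0,27.3],0],
    [0,[-27,0,27.3],0],
    [0,[-27,0,27.3],0],
    [0,[-27,0,27.3],0],
    [0,[-27,0,27.3],0],
  ],
)

```text
time_s: 2.1
ee_pos: [0.5146, 0.3369, 0.2235]
eef_rot: [-1.572, -0.0, -1.109]
force: [-1.2, -1.1, 0.1]
grip_width: 0.0003
```

```bash
python3 r.py
python3 - <<'E'
from station import ctrl,optics
import numpy as np,cv2
c=optics.camera("wrist"); np.savez("wrist0.npz",**c); cv2.imwrite("pics/wrist0.png",c["img"][:,:,::-1]); print(c["mount"].round(4),c["camera_matrix"])
E
```

```text
2.1 [0.5146 0.3369 0.2235] [-1.5724e+00 -3.0000e-04 -1.1091e+00] [-1.23 -1.08  0.12] 0.00027308577482666263 [ 0.52  0.45  1.32 -0.    1.37  1.63]
[-0.19  8.15  0.11]
[-0.19  8.16 -2.45]
[-0.19  8.16 -5.  ]
[-0.2   8.17 -7.55]
[ -0.2    8.17 -10.11]
[[ 1.000e+00 -6.000e-04 -8.000e-04 -2.000e-04]
 [-6.000e-04  2.868e-01 -9.580e-01 -1.601e-01]
 [ 8.000e-04  9.580e-01  2.868e-01  8.500e-02]
 [ 0.000e+00  0.000e+00  0.000e+00  1.000e+00]] [[371.64829954   0.         319.85247692]
 [  0.         371.64829954 242.80302656]
 [  0.           0.           1.        ]]
```

View pics/wrist0.png

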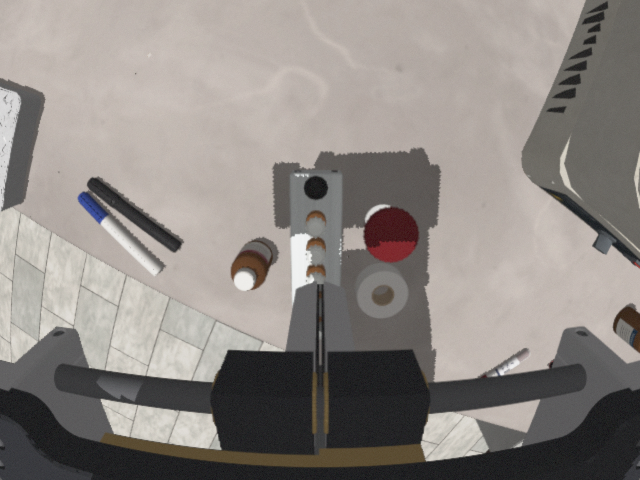

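Wrist view: knob (316,187), caps about (316,222), (316,246), (316,270) just left of the finger seam (x≈320). I'll compare this with the predicted pixels.

Run:
```python
from h import *
import cv2
from station import ctrl
o=ctrl.get_obs();c=np.load("wrist0.npz");M=np.linalg.inv(c["mount"]);K=c["camera_matrix"]
def proj(P):
    p=M@[*(rel(o,P)/100),1]; p=p[:3]*[1,-1,-1]; r=np.hypot(p[0],p[1]); a=np.arctan2(r,p[2]); return K[:2,2]+K[0,0]*a*p[:2]/r
for x in np.load("caps.npy"): print(proj([*x,.073]).round(1))
print("knob",proj([.5447,.3543,.06]).round(1))
im=cv2.resize(c["img"][160:300,260:380],None,fx=4,fy=4,interpolation=cv2.INTER_CUBIC); cv2.imwrite("pics/wc.png",im[:,:,::-1])
```

```text
[316.9 232.3]
[317.  260.1]
[317.  286.5]
[317.  311.4]
[317.1 334.7]
knob [316.6 191.5]
```

View pics/wc.png

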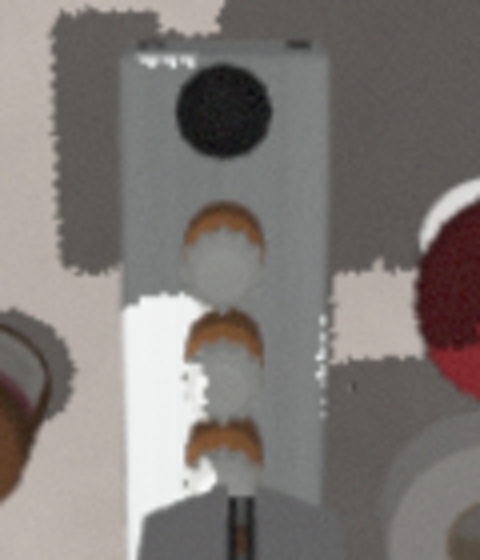

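Wrist view agrees within about 3 mm (along the row, towards the knob), so I'll split the difference with +1 mm in tool z.

```bash
python3 r.py
```

```text
2.15 [0.5147 0.3363 0.224 ] [-1.5718e+00 -2.0000e-04 -1.1101e+00] [-0.51 -0.41  0.47] 0.0004005074882366946 [ 0.52  0.45  1.32 -0.    1.37  1.63]
[-0.25  8.2   0.12]
[-0.25  8.2  -2.43]
[-0.25  8.21 -4.98]
[-0.25  8.21 -7.54]
[ -0.25   8.21 -10.09]
```

Request:
jog_arm(
  targets=[
    [0,[-0.2,4,0.2],0],
    [0,[-0.2,8,0.2],0],
    [0,[-0.2,11,0.2],0],
    [0,[-0.2,12.2,0.2],0],
    [0,[-0.2,12.2,0.2],0],
    [0,[-0.2,12.2,0.2],0],
  ],
)

```text
time_s: 2.75
ee_pos: [0.5166, 0.3395, 0.1043]
eef_rot: [-1.569, 0.0, -1.11]
force: [0.6, -0.3, 0.3]
grip_width: 0.0002
```

```bash
python3 r.py;  python3 - <<'E'
from station import ctrl,optics
import numpy as np,cv2
c=optics.camera("side"); cv2.imwrite("pics/s1.png",cv2.resize(c["img"][180:300,220:380],None,fx=5,fy=5,interpolation=cv2.INTER_CUBIC)[:,:,::-1])
E
```

```text
2.75 [0.5166 0.3395 0.1043] [-1.5686e+00  1.0000e-04 -1.1105e+00] [ 0.6  -0.29  0.32] 0.00024226559890782383 [ 0.52  0.56  1.44 -0.    1.14  1.63]
[-0.04 -3.77 -0.19]
[-0.04 -3.77 -2.74]
[-0.04 -3.78 -5.29]
[-0.04 -3.79 -7.85]
[ -0.04  -3.79 -10.4 ]
```

View pics/s1.png

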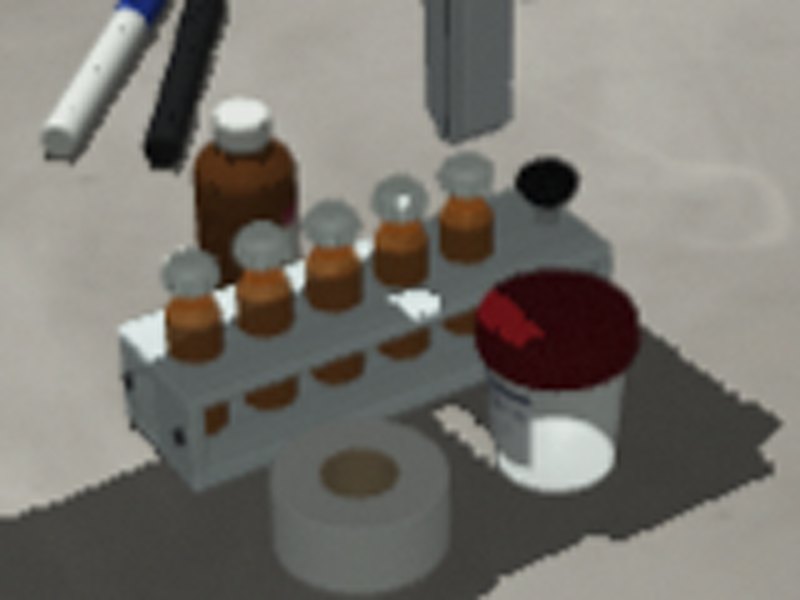

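Request:
jog_arm(
  targets=[
    [0,[0,0.7,-0.1],0],
    [0,[0,1.1,-0.1],0],
    [0,[0,1.3,-0.1],0],
    [0,[0,1.4,-0.1],0],
    [0,[0,1.5,-0.1],0],
    [0,[0,1.6,-0.1],0],
    [0,[0,1.65,-0.1],0],
    [0,[0,1.65,-0.1],0],
  ],
)

```text
time_s: 3.6
ee_pos: [0.5152, 0.3393, 0.0871]
eef_rot: [-1.57, -0.0, -1.11]
force: [-2.8, -2.2, 11.5]
grip_width: 0.0003
```

Request:
jog_arm(
  targets=[
    [0,[0,0.05,0],0],
    [0,[0,0.05,0],0],
  ],
)

```text
time_s: 3.8
ee_pos: [0.5153, 0.3393, 0.087]
eef_rot: [-1.569, 0.0, -1.11]
force: [-4.1, -3.2, 14.8]
grip_width: 0.0004
```

Request:
jog_arm(
  targets=[
    [0,[0,-1.3,0],0],
    [0,[0,-1.3,-1.0],0],
    [0,[0,-1.3,-2.6],0],
    [0,[0,-1.3,-2.6],0],
    [0,[0,-0.6,-2.6],0],
    [0,[0,-0.4,-2.6],0],
    [0,[0,-0.25,-2.6],0],
    [0,[0,-0.1,-2.6],0],
    [0,[0,0,-2.6],0],
    [0,[0,0,-2.6],0],
  ],
)

```text
time_s: 4.8
ee_pos: [0.4923, 0.328, 0.087]
eef_rot: [-1.569, 0.0, -1.11]
force: [-3.2, -0.9, 15.6]
grip_width: 0.0002
```

```bash
python3 r.py
```

```text
4.8 [0.4923 0.328  0.087 ] [-1.569e+00  1.000e-04 -1.110e+00] [-3.22 -0.87 15.56] 0.0002286431519618063 [ 0.53  0.53  1.53 -0.    1.08  1.64]
[ 0.  -5.5  2.5]
[-0.   -5.5  -0.05]
[-0.   -5.51 -2.61]
[-0.   -5.51 -5.16]
[-0.   -5.52 -7.71]
```

Cap 2 is home too (same height, firm stop). On to cap 3.

Request:
jog_arm(
  targets=[
    [0,[0,-1.3,0],0],
    [0,[0,-1.3,-1.0],0],
    [0,[0,-1.3,-2.6],0],
    [0,[0,-1.3,-2.6],0],
    [0,[0,-0.6,-2.6],0],
    [0,[0,-0.4,-2.6],0],
    [0,[0,-0.25,-2.6],0],
    [0,[0,-0.1,-2.6],0],
    [0,[0,0,-2.6],0],
    [0,[0,0,-2.6],0],
  ],
)

```text
time_s: 5.8
ee_pos: [0.4691, 0.3164, 0.0869]
eef_rot: [-1.569, 0.0, -1.11]
force: [-3.2, -1.9, 16.9]
grip_width: 0.0001
```

Request:
jog_arm(
  targets=[
    [0,[0,-1.3,0],0],
    [0,[0,-1.3,-1.0],0],
    [0,[0,-1.3,-2.6],0],
    [0,[0,-1.3,-2.6],0],
    [0,[0,-0.6,-2.6],0],
    [0,[0,-0.4,-2.6],0],
    [0,[0,-0.25,-2.6],0],
    [0,[0,-0.1,-2.6],0],
    [0,[0,0,-2.6],0],
    [0,[0,0,-2.6],0],
  ],
)

```text
time_s: 6.8
ee_pos: [0.4455, 0.3047, 0.0869]
eef_rot: [-1.57, 0.0, -1.11]
force: [-6.1, -3.3, 19.9]
grip_width: 0.0003
```

```bash
python3 r.py
```

```text
6.8 [0.4455 0.3047 0.0869] [-1.5697e+00  1.0000e-04 -1.1099e+00] [-6.06 -3.34 19.9 ] 0.0002987009388968399 [0.53 0.43 1.69 0.   1.02 1.64]
[ 0.   -5.51  7.72]
[ 0.   -5.51  5.17]
[-0.   -5.51  2.61]
[-0.   -5.51  0.06]
[-0.   -5.52 -2.49]
```

Request:
jog_arm(
  targets=[
    [0,[0,-1.3,0],0],
    [0,[0,-1.3,-1.0],0],
    [0,[0,-1.3,-2.6],0],
    [0,[0,-1.3,-2.6],0],
    [0,[0,-0.6,-2.6],0],
    [0,[0,-0.4,-2.6],0],
    [0,[0,-0.25,-2.6],0],
    [0,[0,-0.1,-2.6],0],
    [0,[0,-0.02,-2.6],0],
    [0,[0,-0.02,-2.6],0],
  ],
)

```text
time_s: 7.8
ee_pos: [0.4223, 0.2932, 0.0869]
eef_rot: [-1.57, 0.0, -1.11]
force: [-4.4, -3.2, 17.6]
grip_width: 0.0007
```

Rise clear (straight up first), then check.

Request:
jog_arm(
  targets=[
    [0,[0,-0.5,0],0],
    [0,[0,-3,0],0],
    [0,[0,-7,0],0],
    [0,[0,-11,0],0],
    [0,[0,-15,0],0],
    [0,[0,-15,0],0],
    [0,[0,-15,0],0],
  ],
)

```text
time_s: 8.5
ee_pos: [0.4219, 0.2929, 0.2356]
eef_rot: [-1.57, 0.0, -1.11]
force: [0.5, -0.0, -0.3]
grip_width: 0.0007
```

Run:
```python
from station import ctrl,optics
import numpy as np,cv2
c=optics.camera("side"); cv2.imwrite("pics/s2.png",cv2.resize(c["img"][180:300,220:380],None,fx=5,fy=5,interpolation=cv2.INTER_CUBIC)[:,:,::-1])
```

```text
(no output)
```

View pics/s2.png

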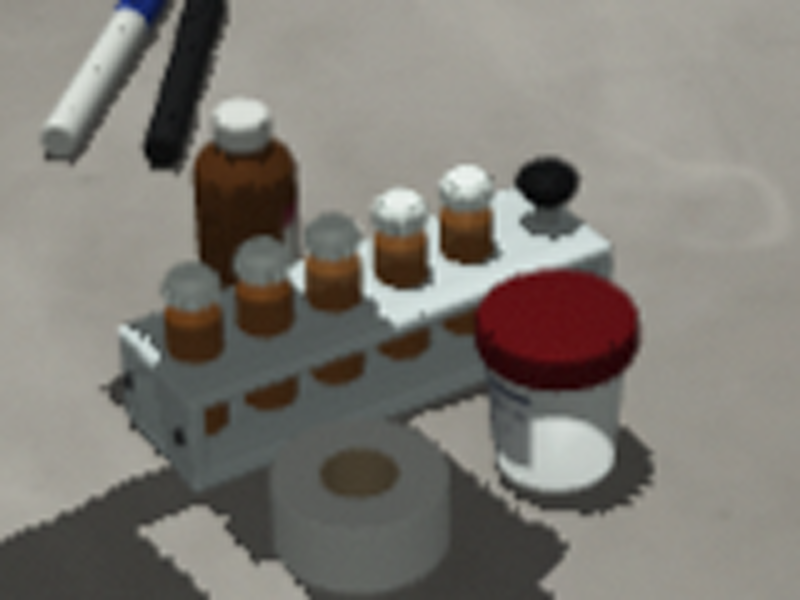

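All five caps sit about 12 crop-pixels lower than before, evenly (cap tops at about y=165, 188, 213, 236, 262). The rack and the bystanders haven't moved. Handing in.

```bash
python3 -c "
from station import ctrl
print(ctrl.hand_in())"
```

```text
the job is handed in; nothing more can be done
None
```

I pressed all five caps home in order from the knob end with the fingers closed, then raised the arm clear and handed the job in at about 8.5 s of the 45 s allowed.

- **Caps:** each press stopped firmly, with the fingertips at 67.9–68.0 mm (fully home is 68 mm). The final side picture shows all five caps evenly lower.
- **Force:** the vertical force read at the end of each press was 15–20 N, and about 21 N at most in all, sideways push included. I only read it at the end of each move, so brief peaks in between were not seen.
- **Staying over the row:** between caps I raised the tips only 13 mm, so they stayed within 3 cm of the caps.
- **Surroundings:** the rack, cup, label roll and small bottle look unmoved in the last picture, and the arm was touching nothing (force near zero).
- **Disagreement:** the wrist and top cameras differed by about 3 mm along the row. I aimed between them, and every press still landed on its cap.

The hand-in gave no verdict.

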